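# Lay out the tuning forks for a hearing test

## Task

Get the tuning forks ready for the hearing test: lay all four flat in the instrument tray, one to a lane, in order of length, the longest in the lane next to the red striking pad and the shortest next to the steel jar. Lay each straight along its lane across the blue saddles, stem towards the robot, with the yoke (where the tines join) midway between the two saddles nearest the robot, let go, and leave the pad and the jar where they stand.

Things in the scene. Friction and masses are not known exactly. Their poses are not given: they have to be found in the camera images.
- fork_220: The longest of 4 aluminium tuning forks, lying flat: 220 mm long, 9 mm thick, about 56 g. Origin: underside of the yoke (solid bottom of the U, 24 mm wide, x -8 to 12 mm), gripped across y. +x: along the two tines (24 mm over both), ending 153 mm out; -x: 9 mm stem, black foot ending 67 mm out; z up. Starts with the stem within 0.8 rad of -x. Centre of mass 0 to 45 mm ahead.
- fork_185: The second longest of 4 aluminium tuning forks, lying flat: 185 mm long, 9 mm thick, about 47 g. Origin: underside of the yoke (solid bottom of the U, 24 mm wide, x -8 to 12 mm), gripped across y. +x: along the two tines (24 mm over both), ending 118 mm out; -x: 9 mm stem, black foot ending 67 mm out; z up. Starts with the stem within 0.8 rad of -x. Centre of mass 0 to 45 mm ahead.
- fork_153: The third longest of 4 aluminium tuning forks, lying flat: 153 mm long, 9 mm thick, about 39 g. Origin: underside of the yoke (solid bottom of the U, 24 mm wide, x -8 to 12 mm), gripped across y. +x: along the two tines (24 mm over both), ending 86 mm out; -x: 9 mm stem, black foot ending 67 mm out; z up. Starts with the stem within 0.8 rad of -x. Centre of mass 0 to 45 mm ahead.
- fork_125: The shortest of 4 aluminium tuning forks, lying flat: 125 mm long, 9 mm thick, about 32 g. Origin: underside of the yoke (solid bottom of the U, 24 mm wide, x -8 to 12 mm), gripped across y. +x: along the two tines (24 mm over both), ending 58 mm out; -x: 9 mm stem, black foot ending 67 mm out; z up. Starts with the stem within 0.8 rad of -x. Centre of mass 0 to 45 mm ahead.
- lane_1: The leftmost (+y) of 4 lanes (1 to 4 from +y to -y, 56 mm apart) of a fixed steel tray: 3 blue saddles, tops 17 mm above the desk, 12 mm long, centred at x -38, 36, 105 mm, with side lips 6 mm high, 50 mm clear. Origin: lane's middle line at saddle-top height; a fork's origin goes here, its x along this x (away from the robot). Tray floor 14 mm below; rim 12 mm above the desk, x -80 to 165.
- lane_2: The second from the left of 4 lanes (1 to 4 from +y to -y, 56 mm apart) of a fixed steel tray: 3 blue saddles, tops 17 mm above the desk, 12 mm long, centred at x -38, 36, 105 mm, with side lips 6 mm high, 50 mm clear. Origin: lane's middle line at saddle-top height; a fork's origin goes here, its x along this x (away from the robot). Tray floor 14 mm below; rim 12 mm above the desk, x -80 to 165.
- lane_3: The third from the left of 4 lanes (1 to 4 from +y to -y, 56 mm apart) of a fixed steel tray: 3 blue saddles, tops 17 mm above the desk, 12 mm long, centred at x -38, 36, 105 mm, with side lips 6 mm high, 50 mm clear. Origin: lane's middle line at saddle-top height; a fork's origin goes here, its x along this x (away from the robot). Tray floor 14 mm below; rim 12 mm above the desk, x -80 to 165.
- lane_4: The rightmost (-y) of 4 lanes (1 to 4 from +y to -y, 56 mm apart) of a fixed steel tray: 3 blue saddles, tops 17 mm above the desk, 12 mm long, centred at x -38, 36, 105 mm, with side lips 6 mm high, 50 mm clear. Origin: lane's middle line at saddle-top height; a fork's origin goes here, its x along this x (away from the robot). Tray floor 14 mm below; rim 12 mm above the desk, x -80 to 165.
- striker_pad: Red rubber striking pad, a round puck 60 mm across and 25 mm high, standing loose on the desk just beyond the tray's left or right edge, about 80 mm from the middle line of the nearest lane. Origin: centre of its underside; z up.
- steel_jar: Stainless jar with lid and black knob, 60 mm across and 65 mm high, standing loose at the other end of the tray, about 80 mm from the middle line of its nearest lane. Origin: centre of its underside; z up.
Mind the look-alikes: they are no part of the job. Leave any orange look-alike of the fork_125 alone.

How it is judged:
At the end, for the whole second after the job is handed in: Forks at rest in the lanes, longest to shortest from pad to jar: each origin within 18 mm in x, 15 mm in y and 5 mm in height of its lane's origin, x axis within 0.22 rad of the lane's, flat within 0.10 rad, stem to the robot. All released (((y of striker_pad in the frame of lane_1 above 0 m and (x of fork_220 in the frame of lane_1 between -0.018 and 0.018 m and y of fork_220 in the frame of lane_1 between -0.015 and 0.015 m and z of fork_220 in the frame of lane_1 between -0.005 and 0.005 m and angle between the x axis of fork_220 and the x axis of lane_1, either way round below 0.22 rad and angle between fork_220's own z axis and vertical below 0.1 rad and linear speed of fork_220 below 0.02 m/s and y of lane_4 in the frame of fork_220 below 0 m) and (x of fork_185 in the frame of lane_2 between -0.018 and 0.018 m and y of fork_185 in the frame of lane_2 between -0.015 and 0.015 m and z of fork_185 in the frame of lane_2 between -0.005 and 0.005 m and angle between the x axis of fork_185 and the x axis of lane_2, either way round below 0.22 rad and angle between fork_185's own z axis and vertical below 0.1 rad and linear speed of fork_185 below 0.02 m/s and y of lane_4 in the frame of fork_185 below 0 m) and (x of fork_153 in the frame of lane_3 between -0.018 and 0.018 m and y of fork_153 in the frame of lane_3 between -0.015 and 0.015 m and z of fork_153 in the frame of lane_3 between -0.005 and 0.005 m and angle between the x axis of fork_153 and the x axis of lane_3, either way round below 0.22 rad and angle between fork_153's own z axis and vertical below 0.1 rad and linear speed of fork_153 below 0.02 m/s and y of lane_4 in the frame of fork_153 below 0 m) and (x of fork_125 in the frame of lane_4 between -0.018 and 0.018 m and y of fork_125 in the frame of lane_4 between -0.015 and 0.015 m and z of fork_125 in the frame of lane_4 between -0.005 and 0.005 m and angle between the x axis of fork_125 and the x axis of lane_4, either way round below 0.22 rad and angle between fork_125's own z axis and vertical below 0.1 rad and linear speed of fork_125 below 0.02 m/s and y of lane_1 in the frame of fork_125 above 0 m)) or (y of striker_pad in the frame of lane_1 below 0 m and (x of fork_220 in the frame of lane_4 between -0.018 and 0.018 m and y of fork_220 in the frame of lane_4 between -0.015 and 0.015 m and z of fork_220 in the frame of lane_4 between -0.005 and 0.005 m and angle between the x axis of fork_220 and the x axis of lane_4, either way round below 0.22 rad and angle between fork_220's own z axis and vertical below 0.1 rad and linear speed of fork_220 below 0.02 m/s and y of lane_1 in the frame of fork_220 above 0 m) and (x of fork_185 in the frame of lane_3 between -0.018 and 0.018 m and y of fork_185 in the frame of lane_3 between -0.015 and 0.015 m and z of fork_185 in the frame of lane_3 between -0.005 and 0.005 m and angle between the x axis of fork_185 and the x axis of lane_3, either way round below 0.22 rad and angle between fork_185's own z axis and vertical below 0.1 rad and linear speed of fork_185 below 0.02 m/s and y of lane_4 in the frame of fork_185 below 0 m) and (x of fork_153 in the frame of lane_2 between -0.018 and 0.018 m and y of fork_153 in the frame of lane_2 between -0.015 and 0.015 m and z of fork_153 in the frame of lane_2 between -0.005 and 0.005 m and angle between the x axis of fork_153 and the x axis of lane_2, either way round below 0.22 rad and angle between fork_153's own z axis and vertical below 0.1 rad and linear speed of fork_153 below 0.02 m/s and y of lane_4 in the frame of fork_153 below 0 m) and (x of fork_125 in the frame of lane_1 between -0.018 and 0.018 m and y of fork_125 in the frame of lane_1 between -0.015 and 0.015 m and z of fork_125 in the frame of lane_1 between -0.005 and 0.005 m and angle between the x axis of fork_125 and the x axis of lane_1, either way round below 0.22 rad and angle between fork_125's own z axis and vertical below 0.1 rad and linear speed of fork_125 below 0.02 m/s and y of lane_4 in the frame of fork_125 below 0 m)))); the robot touches nothing.
It fails at once if the striking pad is shifted by more than 30 mm (distance of striker_pad from where it was at the start of the episode above 0.03 m).
It fails at once if the steel jar is shifted by more than 30 mm (distance of steel_jar from where it was at the start of the episode above 0.03 m).
It also fails if it takes over 104 s, if anything falls off the work surface, if the arm or the gripper's body presses on something with over 40 N, if the wrist force passes 120 N, or if a joint passes its speed limit or range.

## Robot

A 6-joint arm with a two-finger parallel gripper is mounted at the origin on the work surface. World frame = base frame: x ahead of the robot, y to its left, z up, the work surface at z = 0. Lengths are in m, angles in rad, forces in N, time in s.
With the tool pointing down it reaches from about 0.375 to 0.9 m from the base axis. Payload 3.1 kg.
Tool frame: the origin (TCP) lies between the finger pads; the fingertips stand 11 mm ahead of it and the grasp point (between the pads) lies 8 mm behind it; z points along the fingers, y is the line along which they close (so a half turn about z gives the same grasp; the last joint's range is limited). The gripper opens to 87 mm and grips with 3 to 60 N. Pads are 19 mm wide; open, the fingers measure 117 mm over their backs; the gripper's body (75 mm by 190 mm) begins 51 mm behind the grasp point.
Start: joints at [1.127, 0.527, 1.433, -0, 1.181, -0.178], TCP at [0.164, 0.603, 0.234] pointing down, gripper open.
Joint ranges: [-3.08, 3.08], [-0.75, 2.2], [0.22, 2.44], [-1.43, 4.57], [0, 2.65], [-2.85, 2.85]. Speed limits (rad/s): [2.79, 2.79, 3.14, 3.14, 3.14, 3.14].

## Interface

Orientations are given as a unit quaternion [x, y, z, w].
In Python, from rig import get_obs, camera, hand_in gives the robot as it stands.
- The arm moves only by the shell command python3 -m pendant 'ROWS' [FORCE]. ROWS is JSON, a list that holds one entry, the list of rows, each a list of 7 numbers: the shift along the tool's x, y, z in m, then the turn, a rotation vector about the tool's x, y, z in degrees, then the opening, from 0 (shut) to 1 (fully open). In form: [[[x, y, z, ax, ay, az, fingers], ...]]. A call has exactly 5 rows; each row shifts and turns the commanded pose from where the row before left it, along the tool's axes as they then stand; what a row does not reach is not made up. A row lasts 1/8 s, in which the tool goes at most 62.5 mm and 10.7 degrees, less where a joint would pass 70% of its speed; a pose out of reach is approached as far as the arm can. A call with a gripper value outside its range is refused whole. The fingers move at their own pace and stop on an object; FORCE is the grip in N (left out, the last holds). Time passes only in rows, so rows that do not move let the fingers close, or fill a call up. It gives the time, the measured TCP pose, the force, the opening and the grip force at its end, in the units of the state.
- get_obs(): the state, without advancing time (a new reading comes with each control period).
- camera(name): name is "scene" or "top" or "wrist"; returns a dict with "img" (480x640x3 uint8, red, green, blue), "intrinsics" (3x3 intrinsics, pixels), "R" (3x3) and "t" (3): a world point X has camera coordinates R X + t; the wrist camera has in their place "T_tool_cam" (4x4, takes a point from camera to tool coordinates, whose origin is the TCP and whose axes are the flange's). Camera axes: x right, y down, z forward; pixel columns grow to the right and rows downward; lengths in m; the calibration is good to about 2 mm. A picture is of the moment at which its call begins: read the wrist's pose just before it. There is no depth.
- hand_in(): hands the job in; it is judged then, once.
The state is a dict: "time": time; "q": joint angles; "joint_velocities": joint speeds; "joint_torque": joint torques, N m; "position": TCP position; "tool_rot": TCP orientation; "ft_force": force on the tool from outside, world axes, zero at the start; "moment": the same for the moment, N m; "grip_width": finger opening in m; "grip_force": force on a finger pad.
Only numpy, scipy, OpenCV 4.12 (cv2) and the standard library are available. Lean on these libraries where they do the work, as an engineer would, in place of code of your own. Each camera call takes 0.05 s, during which the arm holds its last target. There are 200 camera calls.

## Working session

There is one attempt and no reset: what is moved stays moved. The work goes in short steps, Python scripts to look and compute and a shell command to move; the robot and the scene stay as the last step left them, time stands still between calls to the robot, and variables do not carry over. Pictures are saved under pics/ and viewed, at most 14 in all, crops included, and the job is handed in when it is done.

```bash
mkdir -p pics; ls
python3 - <<'E'
from rig import get_obs, camera
import cv2,pickle
o=get_obs(); print({k:(v if not hasattr(v,'tolist') else v.tolist()) for k,v in o.items()})
for n in ("scene","top"):
    c=camera(n); pickle.dump(c,open(f'pics/{n}0.pkl','wb')); cv2.imwrite(f'pics/{n}0.png',c['img'][:,:,::-1])
    print(n,c['intrinsics'],c['R'],c['t'])
E
```

```text
pics
{'time': 0.0, 'q': [1.1275101903789986, 0.5284735205012772, 1.4338833772773043, -1.4556874351044377e-05, 1.1813675111727817, -0.17851186401670624], 'joint_velocities': [0.0009566354109580156, 0.00048367183115333363, 0.0008218066532522645, 0.00037058620717457893, 0.0018932447250512823, 0.0004961877472552227], 'joint_torque': [-2.7649182356981328e-05, -44.00387406349182, -17.659517526626587, 0.06332006771117449, 0.05821817787364125, -0.00015848685052333167], 'position': [0.16323781943638474, 0.6025885704936056, 0.23257309335226792], 'tool_rot': [0.1319979430570525, 0.9912494170937035, -0.0010168371454782265, -0.0003196596934399632], 'ft_force': [0.48551194987769175, 0.28112614138352393, 1.166466859273359], 'moment': [-0.010136953680891207, 0.0264365146614766, -0.042358614551350524], 'grip_force': 0.0, 'grip_width': 0.08665846526110682}
scene [[484.42527962   0.         324.30595488]
 [  0.         484.42527962 239.0162753 ]
 [  0.           0.           1.        ]] [[-0.74623661  0.66564019 -0.00735301]
 [ 0.40494836  0.44515756 -0.79865611]
 [-0.52834435 -0.59896401 -0.60174277]] [ 0.30497064 -0.18205381  1.52156954]
top [[614.51656121   0.         321.10378912]
 [  0.         614.51656121 238.4291264 ]
 [  0.           0.           1.        ]] [[-0.02398851 -0.99969781 -0.00537003]
 [-0.99329893  0.02444174 -0.11295941]
 [ 0.11305653  0.00262432 -0.99358509]] [0.03143897 0.45337133 1.69516511]
```

View pics/top0.png

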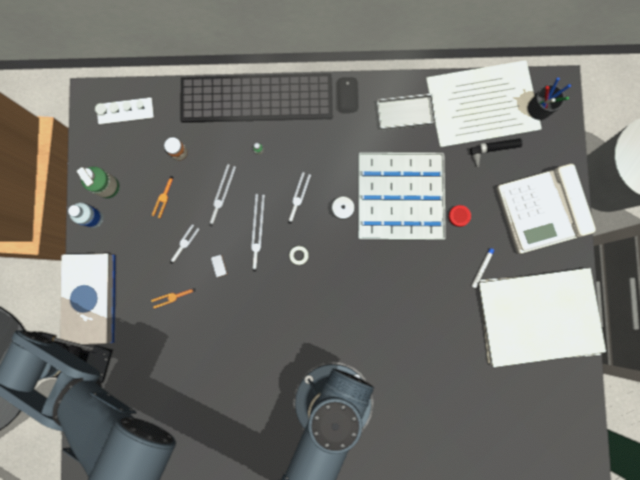

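View pics/scene0.png

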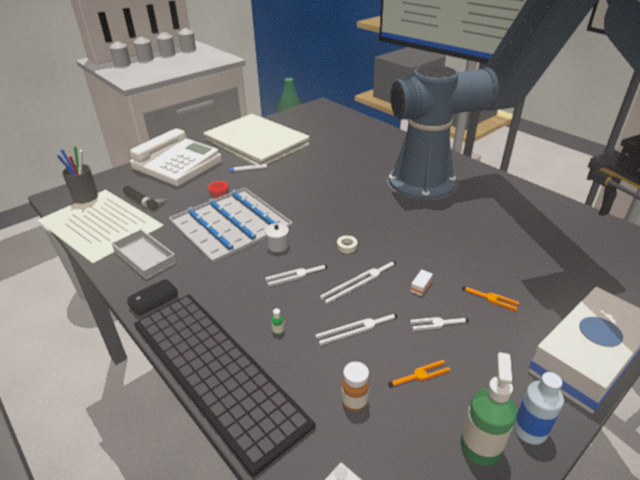

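The top view shows +x up and +y left. The pad (460,215) is on the right (-y) side and the jar (343,207) on the left, so 220→lane 4, 185→lane 3, 153→lane 2 and 125→lane 1. The silver forks are near (185,243), (222,195), (258,232) and (300,196). The two orange ones are look-alikes. Next I measure.

```bash
cat > h.py <<'E'
import numpy as np, cv2
from scipy.spatial.transform import Rotation as Ro
def pose(c,o=None):
    """camera-to-world rotation and camera centre"""
    if 'R' in c: R=np.array(c['R']); return R.T, -R.T@np.array(c['t'])
    T=np.array(c['T_tool_cam']); Rt=Ro.from_quat(o['tool_rot']).as_matrix()
    return Rt@T[:3,:3], Rt@T[:3,3]+np.array(o['position'])
def ray(c,px,z,o=None):
    """pixels (n,2) -> world xy on plane z"""
    R,p=pose(c,o); px=np.atleast_2d(px).astype(float)
    d=(R@np.linalg.inv(c['intrinsics'])@np.c_[px,np.ones(len(px))].T).T
    return (p+d*((z-p[2])/d[:,2])[:,None])[:,:2]
def proj(c,X,o=None):
    R,p=pose(c,o); q=(R.T@(np.atleast_2d(X)-p).T).T@np.array(c['intrinsics']).T
    return q[:,:2]/q[:,2:]
def comps(m,amin):
    n,l,s,_=cv2.connectedComponentsWithStats(m.astype(np.uint8),connectivity=8)
    return [np.argwhere(l==i)[:,::-1] for i in range(1,n) if s[i,4]>=amin]
def axis(xy):
    """centre, unit axis (towards +x), extents along and across"""
    c=xy.mean(0); u=np.linalg.svd(xy-c,full_matrices=False)[2][0]; u=u*np.sign(u[0]); v=np.array([-u[1],u[0]])
    return c,u,(xy-c)@u,(xy-c)@v
E
python3 - <<'E'
from h import *; import pickle
c=pickle.load(open('pics/top0.pkl','rb')); hsv=cv2.cvtColor(c['img'],cv2.COLOR_RGB2HSV)
H,S,V=[hsv[...,i].astype(int) for i in range(3)]
print('forks')
m=(V>105)&(S<60); m[:, :150]=0;m[:,335:]=0;m[:155]=0;m[290:]=0
for p in comps(m,25):
    xy=ray(c,p,.009); k,u,a,b=axis(xy)
    print(p.mean(0).round(),len(p),'c',k.round(3),'yaw',round(np.arctan2(u[1],u[0]),3),'along',a.min().round(3),a.max().round(3),'len',np.ptp(a).round(3),'wid',np.ptp(b).round(3),'tip',(k+u*a.max()).round(3))
print('saddles')
m=(H>95)&(H<125)&(S>110)&(V>80); m[:,:350]=0;m[:,455:]=0;m[:145]=0;m[245:]=0
for p in comps(m,20):
    xy=ray(c,p,.017); k=xy.mean(0); r=cv2.minAreaRect(xy.astype(np.float32)); print(p.mean(0).round(1),len(p),k.round(4),np.ptp(xy,0).round(3))
    P=np.polyfit(xy[:,1],xy[:,0],1); print('  slope dx/dy',P[0].round(4),'y ends',xy[:,1].min().round(4),xy[:,1].max().round(4))
for n,mm,z in(('pad',((H<8)|(H>172))&(S>150)&(V>80),.025),):
    for p in comps(mm,100):
        xy=ray(c,p,z); print(n,p.mean(0),len(p),xy.mean(0).round(4),np.ptp(xy,0).round(3))
print('tcp px',proj(c,[[.163,.603,.233]]),'orange')
for p in comps((H>8)&(H<22)&(S>150)&(V>120),25):
    if p[:,1].mean()<310 and 140<p[:,0].mean()<210:
        xy=ray(c,p,.009);print(xy.mean(0).round(3),np.ptp(xy,0).round(3))
E
```

```text
forks
[222. 192.] 542 c [0.598 0.3  ] yaw -0.343 along -0.096 0.085 len 0.181 wid 0.033 tip [0.677 0.272]
[299. 194.] 438 c [0.584 0.08 ] yaw -0.347 along -0.081 0.068 len 0.15 wid 0.033 tip [0.649 0.057]
[257. 228.] 661 c [0.489 0.202] yaw -0.086 along -0.116 0.101 len 0.217 wid 0.033 tip [0.59  0.193]
[333. 207.] 42 c [ 0.546 -0.015] yaw -0.01 along -0.021 0.02 len 0.04 wid 0.009 tip [ 0.565 -0.016]
[185. 241.] 349 c [0.457 0.406] yaw -0.604 along -0.068 0.055 len 0.122 wid 0.033 tip [0.502 0.375]
[299. 255.] 281 c [0.411 0.085] yaw 0.375 along -0.028 0.028 len 0.057 wid 0.058 tip [0.437 0.096]
[218. 265.] 292 c [0.387 0.312] yaw 0.277 along -0.032 0.032 len 0.064 wid 0.037 tip [0.417 0.321]
saddles
[372. 173.] 45 [ 0.6389 -0.129 ] [0.007 0.04 ]
  slope dx/dy 0.024 y ends -0.149 -0.109
[391.7 173.5] 62 [ 0.6361 -0.1851] [0.01  0.043]
  slope dx/dy 0.0229 y ends -0.2059 -0.163
[410.9 173.7] 57 [ 0.6342 -0.2397] [0.01  0.043]
  slope dx/dy 0.0693 y ends -0.2627 -0.2198
[431.2 174. ] 46 [ 0.6318 -0.2972] [0.007 0.043]
  slope dx/dy 0.0237 y ends -0.3194 -0.2766
[372. 197.] 45 [ 0.5696
[... 180 characters left out ...]
5663 -0.2389] [0.01  0.043]
  slope dx/dy 0.0152 y ends -0.2599 -0.2172
[430.8 197.8] 52 [ 0.5632 -0.2931] [0.01  0.043]
  slope dx/dy 0.0601 y ends -0.3164 -0.2737
[372.2 223. ] 46 [ 0.4953 -0.1247] [0.007 0.042]
  slope dx/dy 0.0236 y ends -0.1467 -0.1044
[392.1 223. ] 47 [ 0.4937 -0.181 ] [0.009 0.042]
  slope dx/dy 0.0208 y ends -0.2031 -0.1607
[412. 223.] 46 [ 0.4924 -0.2369] [0.009 0.04 ]
  slope dx/dy 0.0207 y ends -0.2568 -0.2171
[432.  223.2] 51 [ 0.4904 -0.2933] [0.009 0.04 ]
  slope dx/dy 0.0241 y ends -0.3131 -0.2734
pad [459.28882834 215.47956403] 367 [ 0.5094 -0.3694] [0.06 0.06]
tcp px [[ 82.30853142 354.35270307]] orange
[0.585 0.468] [0.109 0.051]
[0.304 0.44 ] [0.029 0.104]
```

```bash
cat > plan.py <<'E'
import sys; from h import *; from rig import get_obs
def plan(x,y,z,yaw):
    """shift in mm along present tool axes (shift first, then turn), turn about tool z in deg"""
    o=get_obs(); R=Ro.from_quat(o['tool_rot']).as_matrix(); d=R.T@(np.array([x,y,z])-o['position'])
    cur=np.arctan2(R[1,1],R[0,1])-np.pi/2; t=(yaw-cur+np.pi/2)%np.pi-np.pi/2
    t=np.degrees(t); c,s=np.cos(np.radians(-t)),np.sin(np.radians(-t))
    print('shift mm',(d*1000).round(1),'turn az',round(-t,1),'| after turn shift',(np.array([c*d[0]+s*d[1],-s*d[0]+c*d[1],d[2]])*1000).round(1),
     '| pos',np.round(o['position'],4),'yaw',round((cur+np.pi/2)%np.pi-np.pi/2,3),'tilt',np.round(R[:2,2],3),'w',round(o['grip_width'],4),'t',round(o['time'],2))
if __name__=='__main__': plan(*map(float,sys.argv[1:5]))
E
python3 - <<'E'
from h import *; from plan import plan
# name: centre, yaw, along min, max, tine length
F={'220':((.489,.202),-.086,-.116,.101,.153),'185':((.598,.300),-.343,-.096,.085,.118),'153':((.584,.080),-.347,-.081,.068,.086),'125':((.457,.406),-.604,-.068,.055,.058)}
for n,(c,y,a,b,t) in F.items():
    u=np.array([np.cos(y),np.sin(y)]); print(n,(np.array(c)+u*((a+b)/2+(.067-t)/2)).round(4),y)
plan(.446,.417,.15,-.604)
E
```

```text
220 [0.4387 0.2063] -0.086
185 [0.5688 0.3104] -0.343
153 [0.569  0.0854] -0.347
125 [0.4554 0.4071] -0.604
shift mm [-321.5 -105.    82.7] turn az 19.4 | after turn shift [-338.1    7.9   82.7] | pos [0.1633 0.6026 0.2327] yaw -0.265 tilt [-0.001 -0.002] w 0.0871 t 0.1
```

```bash
python3 -m pendant '[[[-0.055,-0.019,0.014,0,0,0,0.6],[-0.055,-0.019,0.014,0,0,0,0.6],[-0.055,-0.019,0.014,0,0,0,0.6],[-0.055,-0.019,0.014,0,0,0,0.6],[-0.055,-0.019,0.014,0,0,0,0.6]]]' 30 && python3 -m pendant '[[[-0.058,-0.017,0.013,0,0,0,0.6],[0,0,0,0,0,10,0.6],[0,0,0,0,0,9.4,0.6],[0,0,0,0,0,0,0.6],[0,0,0,0,0,0,0.6]]]'
python3 - <<'E'
from h import *; from plan import plan; from rig import *; import pickle
plan(.4554,.4071,.15,-.604)
o=get_obs(); c=camera('wrist'); pickle.dump((o,c),open('pics/w125.pkl','wb')); cv2.imwrite('pics/w125.png',c['img'][:,:,::-1]); print(c['T_tool_cam'])
print(proj(c,[[.4554,.4071,.009],[.502,.375,.009]],o))
E
```

```text
time: 0.72
position: [0.4053, 0.4383, 0.1628]
tool_rot: [0.132, 0.991, -0.0, -0.0]
ft_force: [0.7, 1.0, -0.7]
grip_width: 0.0538
grip_force: 0.0
time: 1.35
position: [0.4553, 0.408, 0.1504]
tool_rot: [0.296, 0.955, -0.0, -0.0]
ft_force: [0.1, -1.1, 0.9]
grip_width: 0.0519
grip_force: 0.0
shift mm [-0.6 -0.7  0.4] turn az 0.2 | after turn shift [-0.6 -0.7  0.4] | pos [0.4553 0.408  0.1504] yaw -0.601 tilt [-0. -0.] w 0.0519 t 1.35
[[ 3.51232297e-04 -9.55363263e-01 -2.95433433e-01  8.07386969e-02]
 [ 9.99999414e-01  3.30233582e-05  1.08208061e-03 -1.20836899e-03]
 [-1.02402385e-03 -2.95433639e-01  9.55362714e-01 -1.50435464e-01]
 [ 0.00000000e+00  0.00000000e+00  0.00000000e+00  1.00000000e+00]]
[[319.04789637 227.12736788]
 [318.85755012 286.4337669 ]]
```

View pics/w125.png

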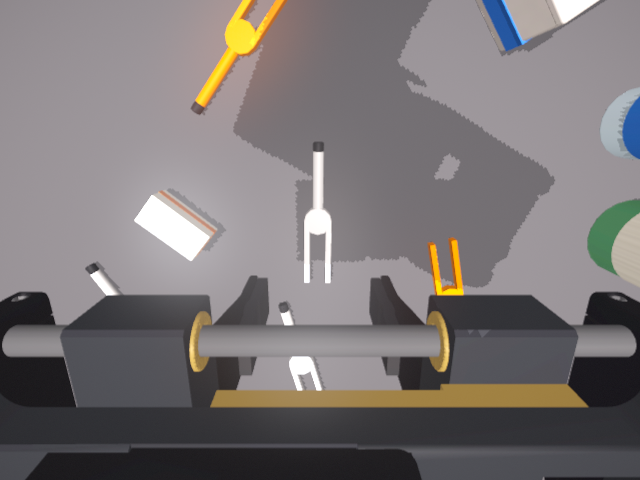

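The wrist view shows the 125 fork straight ahead, with its foot end at (318,142), yoke at (318,220) and tine tips at y=283. Predictions matched within a few pixels. I'll refine from the wrist.

```bash
cat > fork.py <<'E'
import sys,pickle; from h import *; from plan import plan; from rig import get_obs,camera
def measure(c,o,L,x,y,z=.009,save=None):
    """fork origin and yaw from the bright blob nearest the expected origin; L = tine end"""
    hsv=cv2.cvtColor(c['img'],cv2.COLOR_RGB2HSV); m=(hsv[...,2]>185)&(hsv[...,1]<50)
    g=proj(c,[[x,y,z]],o)[0]
    p=min(comps(m,150),key=lambda p:np.hypot(*(p-g).T).min()); w=ray(c,p,z,o)
    k,u,a,b=axis(w)
    tip=a>a.max()-.030; stem=a<a.min()+.030          # refine the axis: tine-pair middle and stem middle
    mid=lambda s:k+u*a[s].mean()+np.array([-u[1],u[0]])*(b[s].max()+b[s].min())/2
    d=mid(tip)-mid(stem); u=d/np.linalg.norm(d)
    a=(w-mid(stem))@u; b=(w-mid(stem))@[-u[1],u[0]]
    org=mid(stem)+u*(a.max()-L); s=a-(a.max()-L); 
    wide=s[np.abs(b)>.0085].min()
    print('bright length',round(np.ptp(a),4),'(full less foot)','tine width',np.ptp(b[s>L-.03]).round(4),'stem end at',s.min().round(4),'yoke starts',wide.round(4))
    return org,np.arctan2(u[1],u[0])
if __name__=='__main__':
    n=sys.argv[1]; L,x,y=map(float,sys.argv[2:5]); o=get_obs(); c=camera('wrist'); pickle.dump((o,c),open(f'pics/w{n}.pkl','wb'))
    org,yaw=measure(c,o,L,x,y); print('origin',org.round(4),'yaw',yaw.round(3))
    cv2.imwrite(f'pics/w{n}.png',c['img'][:,:,::-1])
    g=org+.002*np.array([np.cos(yaw),np.sin(yaw)]); plan(*g,.0135,yaw)
E
python3 fork.py 125b .058 .4554 .4071
```

```text
bright length 0.1169 (full less foot) tine width 0.0238 stem end at -0.0589 yoke starts -0.0078
origin [0.4869 0.3834] yaw -0.607
shift mm [-42.1  -2.5 137. ] turn az 0.3 | after turn shift [-42.1  -2.3 137. ] | pos [0.4553 0.4081 0.1505] yaw -0.601 tilt [-0. -0.] w 0.0525 t 1.45
```

```bash
python3 - <<'E'
s=open('fork.py').read()
s=s.replace("    d=mid(tip)-mid(stem); u=","    q=mid(stem); d=mid(tip)-q; u=").replace("a=(w-mid(stem))@u; b=(w-mid(stem))@","a=(w-q)@u; b=(w-q)@").replace("org=mid(stem)+u","org=q+u")
open('fork.py','w').write(s)
E
python3 fork.py 125c .058 .4554 .4071
```

```text
bright length 0.1169 (full less foot) tine width 0.0238 stem end at -0.0589 yoke starts -0.0078
origin [0.4506 0.4087] yaw -0.607
shift mm [  2.2  -2.3 137.1] turn az 0.3 | after turn shift [  2.2  -2.3 137.1] | pos [0.4554 0.4082 0.1506] yaw -0.602 tilt [ 0. -0.] w 0.0522 t 1.5
```

```bash
python3 -m pendant '[[[0.002,-0.002,0.040,0,0,0,0.6],[0,0,0.040,0,0,0,0.6],[0,0,0.030,0,0,0,0.6],[0,0,0.017,0,0,0,0.6],[0,0,0.010,0,0,0,0.6]]]' 30 && python3 -m pendant '[[[0,0,0,0,0,0,0.6],[0,0,0,0,0,0,0.2],[0,0,0,0,0,0,0.2],[0,0,0,0,0,0,0.2],[0,0,0,0,0,0,0.2]]]' 30 && python3 -m pendant '[[[0,0,-0.01,0,0,0,0.2],[0,0,-0.02,0,0,0,0.2],[0,0,-0.04,0,0,0,0.2],[0,0,-0.05,0,0,0,0.2],[0,0,-0.02,0,0,0,0.2]]]'
python3 plan.py .535 -.1259 .15 -.03
```

```text
time: 2.12
position: [0.4529, 0.4076, 0.013]
tool_rot: [0.297, 0.955, -0.0, -0.0]
ft_force: [0.9, 0.0, -0.7]
grip_width: 0.0523
grip_force: 0.0
time: 2.75
position: [0.4531, 0.4076, 0.014]
tool_rot: [0.297, 0.955, 0.0, 0.0]
ft_force: [-0.1, -0.1, 1.3]
grip_width: 0.0235
grip_force: 30.0
time: 3.38
position: [0.4545, 0.4085, 0.1584]
tool_rot: [0.297, 0.955, 0.003, 0.002]
ft_force: [-0.7, -0.3, -1.0]
grip_width: 0.0237
grip_force: 30.0
shift mm [-369.5 -394.5    6.9] turn az -32.8 | after turn shift [ -96.5 -531.8    6.9] | pos [0.4545 0.4085 0.1584] yaw -0.603 tilt [0.006 0.004] w 0.0237 t 3.38
```

```bash
python3 -m pendant '[[[0,0,0,0,0,-8.2,0.2],[0,0,0,0,0,-8.2,0.2],[0,0,0,0,0,-8.2,0.2],[0,0,0,0,0,-8.2,0.2],[-0.006,-0.032,0,0,0,0,0.2]]]' && python3 -m pendant '[[[-0.0095,-0.055,0,0,0,0,0.2],[-0.0095,-0.055,0,0,0,0,0.2],[-0.0095,-0.055,0,0,0,0,0.2],[-0.0095,-0.055,0,0,0,0,0.2],[-0.0095,-0.055,0,0,0,0,0.2]]]' && python3 -m pendant '[[[-0.0095,-0.055,0,0,0,0,0.2],[-0.0095,-0.055,0,0,0,0,0.2],[-0.0095,-0.055,0,0,0,0,0.2],[-0.0095,-0.055,0,0,0,0,0.2],[0,0,0,0,0,0,0.2]]]'
python3 - <<'E'
from h import *; from plan import plan; from rig import *; import pickle
plan(.5355,-.1259,.032,-.03)
o=get_obs(); c=camera('wrist'); pickle.dump((o,c),open('pics/l1.pkl','wb')); cv2.imwrite('pics/l1.png',c['img'][:,:,::-1])
hsv=cv2.cvtColor(c['img'],cv2.COLOR_RGB2HSV); H,S,V=[hsv[...,i].astype(int) for i in range(3)]
for p in comps((H>95)&(H<125)&(S>110)&(V>80),100):
    xy=ray(c,p,.017,o); print(p.mean(0).round(),len(p),xy.mean(0).round(4),np.ptp(xy,0).round(3))
E
```

```text
time: 4.0
position: [0.4581, 0.3767, 0.1552]
tool_rot: [0.014, 1.0, 0.001, 0.001]
ft_force: [0.2, -1.0, -0.7]
grip_width: 0.0233
grip_force: 30.0
time: 4.62
position: [0.4974, 0.0972, 0.1551]
tool_rot: [0.015, 1.0, -0.0, 0.001]
ft_force: [0.7, -0.0, -0.5]
grip_width: 0.0231
grip_force: 30.0
time: 5.25
position: [0.5298, -0.1267, 0.1552]
tool_rot: [0.018, 1.0, -0.001, 0.002]
ft_force: [0.5, -0.2, -0.9]
grip_width: 0.0232
grip_force: 30.0
shift mm [ -5.1   1.3 123.3] turn az -0.4 | after turn shift [ -5.1   1.3 123.3] | pos [ 0.5298 -0.1267  0.1552] yaw -0.036 tilt [ 0.005 -0.003] w 0.0232 t 5.25
[119. 186.] 842 [ 0.4881 -0.2932] [0.013 0.049]
[187. 186.] 800 [ 0.4897 -0.2368] [0.012 0.048]
[255. 185.] 806 [ 0.4917 -0.1801] [0.012 0.048]
[302. 185.] 223 [ 0.493  -0.1412] [0.011 0.013]
[341. 185.] 327 [ 0.4939 -0.1086] [0.012 0.018]
[132. 267.] 772 [ 0.5607 -0.2964] [0.017 0.049]
[197. 268.] 689 [ 0.5636 -0.2389] [0.013 0.049]
[259. 267.] 650 [ 0.5652 -0.1827] [0.012 0.048]
[301. 267.] 143 [ 0.5657 -0.1453] [0.011 0.013]
[340. 267.] 225 [ 0.5673 -0.1106] [0.011 0.019]
```

View pics/l1.png

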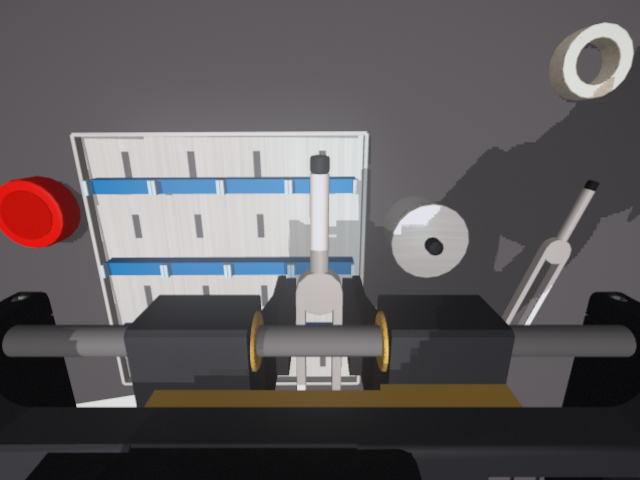

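The fork hangs straight in the gripper over lane 1. The pad is at (37,212), the jar at (430,240), and the saddles agree with the top view within 2 mm. Next I lower it and release.

```bash
python3 -m pendant '[[[-0.004,0.001,0.04,0,0,0,0.2],[0,0,0.035,0,0,0,0.2],[0,0,0.025,0,0,0,0.2],[0,0,0.012,0,0,0,0.2],[0,0,0.008,0,0,0,0.2]]]' && python3 -m pendant '[[[0,0,0.002,0,0,0,0.2],[0,0,0.001,0,0,0,0.2],[0,0,0,0,0,0,0.2],[0,0,0,0,0,0,0.45],[0,0,0,0,0,0,0.45]]]' && python3 -m pendant '[[[0,0,0,0,0,0,0.45],[0,0,-0.03,0,0,0,0.45],[0,0,-0.05,0,0,0,0.45],[0,0,-0.04,0,0,0,0.45],[0,0,0,0,0,0,0.6]]]'
python3 fork.py p1 .058 .532 -.126;  python3 plan.py .569 .0854 .15 -.347
```

```text
time: 5.92
position: [0.5321, -0.1203, 0.0337]
tool_rot: [0.015, 1.0, 0.0, 0.0]
ft_force: [0.0, -0.3, -0.4]
grip_width: 0.0238
grip_force: 30.0
time: 6.55
position: [0.5322, -0.1214, 0.0308]
tool_rot: [0.016, 1.0, -0.0, 0.0]
ft_force: [0.8, -0.6, 0.4]
grip_width: 0.0351
grip_force: 0.0
time: 7.18
position: [0.5342, -0.1221, 0.1538]
tool_rot: [0.015, 1.0, -0.002, 0.004]
ft_force: [-0.6, 0.7, -0.2]
grip_width: 0.0433
grip_force: 0.0
bright length 0.2114 (full less foot) tine width 0.1225 stem end at -0.1534 yoke starts -0.1534
origin [ 0.5303 -0.1682] yaw 1.531
shift mm [  1.4 -44.5 138.5] turn az -89.5 | after turn shift [ 44.6   1.  138.5] | pos [ 0.5328 -0.1216  0.1519] yaw -0.031 tilt [ 0.003 -0.001] w 0.0467 t 7.22
shift mm [-29.8 208.    1.7] turn az 18.1 | after turn shift [ 36.3 207.    1.7] | pos [ 0.5328 -0.1216  0.1519] yaw -0.031 tilt [ 0.003 -0.001] w 0.0467 t 7.22
```

```bash
python3 -m pendant '[[[0,0,0,0,0,9,0.6],[0,0,0,0,0,9.1,0.6],[0.009,0.052,0,0,0,0,0.6],[0.009,0.052,0,0,0,0,0.6],[0.009,0.052,0,0,0,0,0.6]]]' && python3 -m pendant '[[[0.009,0.051,0,0,0,0,0.6],[0,0,0,0,0,0,0.6],[0,0,0,0,0,0,0.6],[0,0,0,0,0,0,0.6],[0,0,0,0,0,0,0.6]]]'
python3 fork.py 153 .086 .569 .0854
```

```text
time: 7.85
position: [0.5586, 0.036, 0.1485]
tool_rot: [0.173, 0.985, -0.0, -0.002]
ft_force: [0.4, -0.2, 0.1]
grip_width: 0.0523
grip_force: 0.0
time: 8.48
position: [0.5684, 0.0843, 0.1503]
tool_rot: [0.174, 0.985, -0.0, -0.0]
ft_force: [0.3, -0.2, -0.5]
grip_width: 0.0522
grip_force: 0.0
bright length 0.1433 (full less foot) tine width 0.0233 stem end at -0.0573 yoke starts -0.0054
origin [0.5621 0.0873] yaw -0.351
shift mm [  5.    0.5 137. ] turn az 0.1 | after turn shift [  5.    0.5 137. ] | pos [0.5685 0.0844 0.1505] yaw -0.349 tilt [-0. -0.] w 0.0521 t 8.53
```

Run:
```python
from h import *; import pickle
o,c=pickle.load(open('pics/wp1.pkl','rb')); hsv=cv2.cvtColor(c['img'],cv2.COLOR_RGB2HSV); cv2.imwrite('pics/p1.png',c['img'][:,:,::-1])
```

```text
(no output)
```

View pics/p1.png

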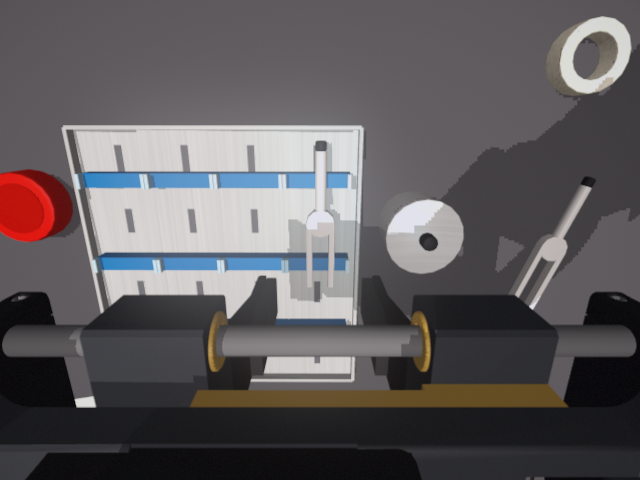

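The 125 fork lies in lane 1 with its yoke at (320,222), midway between the saddle rows at y=181 and y=263 and centred between the lips. Next is the 153 grasp. Its stem and yoke marks sit 2 mm off, so I shift by 3 rather than 5.

```bash
python3 -m pendant '[[[0.003,0.0005,0.040,0,0,0,0.6],[0,0,0.040,0,0,0,0.6],[0,0,0.030,0,0,0,0.6],[0,0,0.016,0,0,0,0.6],[0,0,0.010,0,0,0,0.6]]]' 30 && python3 -m pendant '[[[0,0,0,0,0,0,0.6],[0,0,0,0,0,0,0.2],[0,0,0,0,0,0,0.2],[0,0,0,0,0,0,0.2],[0,0,0,0,0,0,0.2]]]' 30 && python3 -m pendant '[[[0,0,-0.01,0,0,0,0.2],[0,0,-0.02,0,0,0,0.2],[0,0,-0.04,0,0,0,0.2],[0,0,-0.05,0,0,0,0.2],[0,0,-0.02,0,0,0,0.2]]]'
python3 plan.py .533 -.182 .15 -.03
```

```text
time: 9.15
position: [0.5661, 0.0867, 0.0141]
tool_rot: [0.173, 0.985, -0.0, 0.0]
ft_force: [0.1, -0.0, 0.8]
grip_width: 0.0519
grip_force: 0.0
time: 9.78
position: [0.5661, 0.0872, 0.015]
tool_rot: [0.173, 0.985, 0.0, 0.0]
ft_force: [-1.2, 0.1, 2.4]
grip_width: 0.0233
grip_force: 30.0
time: 10.4
position: [0.5674, 0.0872, 0.1582]
tool_rot: [0.172, 0.985, 0.0, 0.003]
ft_force: [0.4, -0.1, -0.2]
grip_width: 0.0234
grip_force: 30.0
shift mm [ -59.1 -264.8    8.1] turn az -18.1 | after turn shift [  26.3 -270.1    8.1] | pos [0.5674 0.0872 0.1582] yaw -0.347 tilt [ 0.006 -0.   ] w 0.0234 t 10.4
```

```bash
python3 -m pendant '[[[0,0,0,0,0,-9,0.2],[0,0,0,0,0,-9.1,0.2],[0.005,-0.054,0,0,0,0,0.2],[0.005,-0.054,0,0,0,0,0.2],[0.005,-0.054,0,0,0,0,0.2]]]' && python3 -m pendant '[[[0.005,-0.054,0,0,0,0,0.2],[0.005,-0.054,0,0,0,0,0.2],[0,0,0,0,0,0,0.2],[0,0,0,0,0,0,0.2],[0,0,0,0,0,0,0.2]]]'
python3 plan.py .534 -.182 .032 -.03
```

```text
time: 11.02
position: [0.5456, -0.0756, 0.1552]
tool_rot: [0.015, 1.0, -0.0, 0.0]
ft_force: [0.5, -0.9, 0.4]
grip_width: 0.0236
grip_force: 30.0
time: 11.65
position: [0.5323, -0.1804, 0.1546]
tool_rot: [0.015, 1.0, 0.0, -0.0]
ft_force: [0.0, -0.5, -0.8]
grip_width: 0.0233
grip_force: 30.0
shift mm [ -1.8  -1.7 122.6] turn az 0.0 | after turn shift [ -1.8  -1.7 122.6] | pos [ 0.5323 -0.1804  0.1546] yaw -0.029 tilt [-0.001  0.001] w 0.0233 t 11.65
```

```bash
python3 -m pendant '[[[-0.002,-0.002,0.04,0,0,0,0.2],[0,0,0.035,0,0,0,0.2],[0,0,0.025,0,0,0,0.2],[0,0,0.012,0,0,0,0.2],[0,0,0.008,0,0,0,0.2]]]' && python3 -m pendant '[[[0,0,0.002,0,0,0,0.2],[0,0,0.001,0,0,0,0.2],[0,0,0,0,0,0,0.2],[0,0,0,0,0,0,0.42],[0,0,0,0,0,0,0.42]]]' && python3 -m pendant '[[[0,0,0,0,0,0,0.42],[0,0,-0.03,0,0,0,0.42],[0,0,-0.05,0,0,0,0.42],[0,0,-0.04,0,0,0,0.42],[0,0,0,0,0,0,0.6]]]'
python3 plan.py .5648 .3114 .15 -.343
```

```text
time: 12.28
position: [0.5348, -0.1832, 0.0343]
tool_rot: [0.015, 1.0, -0.0, 0.0]
ft_force: [-0.3, -0.4, 0.2]
grip_width: 0.0235
grip_force: 30.0
time: 12.9
position: [0.5346, -0.1842, 0.0319]
tool_rot: [0.016, 1.0, -0.0, 0.0]
ft_force: [-1.0, -1.2, -1.3]
grip_width: 0.0339
grip_force: 0.0
time: 13.52
position: [0.5366, -0.1852, 0.155]
tool_rot: [0.015, 1.0, -0.002, 0.003]
ft_force: [0.7, 0.1, -1.0]
grip_width: 0.0407
grip_force: 0.0
shift mm [-12.9 497.2   3.2] turn az 17.9 | after turn shift [140.5 477.1   3.2] | pos [ 0.5366 -0.1852  0.155 ] yaw -0.031 tilt [ 0.007 -0.004] w 0.0407 t 13.53
```

Now the 185 fork.

```bash
python3 -m pendant '[[[0,0,0,0,0,9,0.6],[0,0,0,0,0,8.9,0.6],[0.0156,0.053,0,0,0,0,0.6],[0.0156,0.053,0,0,0,0,0.6],[0.0156,0.053,0,0,0,0,0.6]]]' && python3 -m pendant '[[[0.0156,0.053,0,0,0,0,0.6],[0.0156,0.053,0,0,0,0,0.6],[0.0156,0.053,0,0,0,0,0.6],[0.0156,0.053,0,0,0,0,0.6],[0.0156,0.053,0,0,0,0,0.6]]]' &&  python3 -m pendant '[[[0.0156,0.053,0.002,0,0,0,0.6],[0,0,0,0,0,0,0.6],[0,0,0,0,0,0,0.6],[0,0,0,0,0,0,0.6],[0,0,0,0,0,0,0.6]]]'
python3 fork.py 185 .118 .5648 .3114
```

```text
time: 14.15
position: [0.543, -0.017, 0.1501]
tool_rot: [0.171, 0.985, 0.0, -0.001]
ft_force: [0.7, -0.2, -0.6]
grip_width: 0.0522
grip_force: 0.0
time: 14.78
position: [0.5587, 0.2588, 0.1499]
tool_rot: [0.171, 0.985, -0.001, -0.001]
ft_force: [1.0, -0.4, 0.5]
grip_width: 0.0521
grip_force: 0.0
time: 15.4
position: [0.563, 0.311, 0.1495]
tool_rot: [0.172, 0.985, -0.0, -0.0]
ft_force: [0.3, 0.2, 0.6]
grip_width: 0.0524
grip_force: 0.0
bright length 0.1567 (full less foot) tine width 0.0238 stem end at -0.0387 yoke starts 0.0134
origin [0.5422 0.3192] yaw -0.347
shift mm [ 20.4   0.5 136.1] turn az 0.1 | after turn shift [ 20.4   0.5 136.1] | pos [0.5631 0.3112 0.1496] yaw -0.345 tilt [-0. -0.] w 0.0524 t 15.45
```

View pics/w185.png

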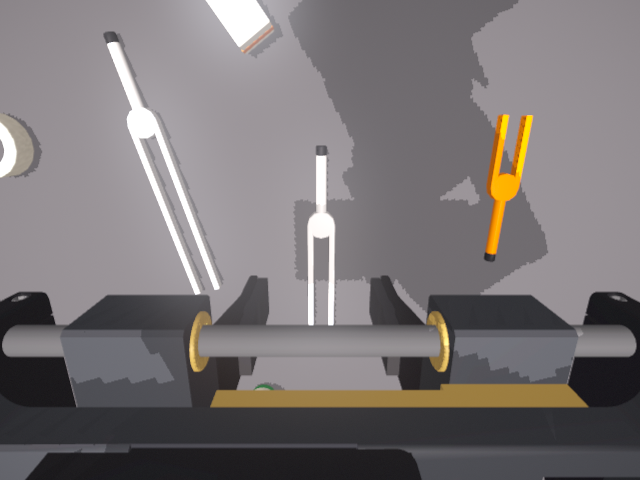

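In this view the tines are hidden behind the gripper bar below row 325. I therefore take the origin from the stem end and the yoke start, which is 20.7 mm ahead of the printed value. The tool is already over the yoke.

```bash
python3 -m pendant '[[[0,0.0005,0.040,0,0,0,0.6],[0,0,0.040,0,0,0,0.6],[0,0,0.030,0,0,0,0.6],[0,0,0.016,0,0,0,0.6],[0,0,0.010,0,0,0,0.6]]]' 30 && python3 -m pendant '[[[0,0,0,0,0,0,0.6],[0,0,0,0,0,0,0.2],[0,0,0,0,0,0,0.2],[0,0,0,0,0,0,0.2],[0,0,0,0,0,0,0.2]]]' 30 && python3 -m pendant '[[[0,0,-0.01,0,0,0,0.2],[0,0,-0.02,0,0,0,0.2],[0,0,-0.04,0,0,0,0.2],[0,0,-0.05,0,0,0,0.2],[0,0,-0.02,0,0,0,0.2]]]'
python3 plan.py .532 -.238 .15 -.03
```

```text
time: 16.08
position: [0.5633, 0.3126, 0.0132]
tool_rot: [0.171, 0.985, 0.0, 0.0]
ft_force: [0.1, 0.5, -0.3]
grip_width: 0.0524
grip_force: 0.0
time: 16.7
position: [0.5632, 0.313, 0.014]
tool_rot: [0.171, 0.985, 0.0, 0.0]
ft_force: [-0.3, -0.7, 1.2]
grip_width: 0.0234
grip_force: 30.0
time: 17.32
position: [0.565, 0.3136, 0.1587]
tool_rot: [0.171, 0.985, 0.002, 0.003]
ft_force: [0.4, -0.0, -0.5]
grip_width: 0.0235
grip_force: 30.0
shift mm [-154.5 -530.6    7.1] turn az -17.9 | after turn shift [  16.5 -552.4    7.1] | pos [0.565  0.3136 0.1587] yaw -0.343 tilt [0.007 0.002] w 0.0235 t 17.32
```

```bash
python3 -m pendant '[[[0,0,0,0,0,-9,0.2],[0,0,0,0,0,-8.9,0.2],[0.0016,-0.055,0,0,0,0,0.2],[0.0016,-0.055,0,0,0,0,0.2],[0.0016,-0.055,0,0,0,0,0.2]]]' && python3 -m pendant '[[[0.0016,-0.055,0,0,0,0,0.2],[0.0016,-0.055,0,0,0,0,0.2],[0.0016,-0.055,0,0,0,0,0.2],[0.0016,-0.055,0,0,0,0,0.2],[0.0016,-0.055,0,0,0,0,0.2]]]' && python3 -m pendant '[[[0.0016,-0.055,0,0,0,0,0.2],[0.0016,-0.055,0,0,0,0,0.2],[0,0,0,0,0,0,0.2],[0,0,0,0,0,0,0.2],[0,0,0,0,0,0,0.2]]]'
python3 plan.py .532 -.238 .0315 -.03
```

```text
time: 17.95
position: [0.5533, 0.1468, 0.1552]
tool_rot: [0.015, 1.0, 0.0, 0.001]
ft_force: [-0.0, 0.1, -1.1]
grip_width: 0.0234
grip_force: 30.0
time: 18.58
position: [0.5368, -0.1285, 0.1552]
tool_rot: [0.015, 1.0, -0.0, 0.001]
ft_force: [-0.2, -0.7, -0.2]
grip_width: 0.0234
grip_force: 30.0
time: 19.2
position: [0.5299, -0.2347, 0.154]
tool_rot: [0.015, 1.0, 0.0, -0.0]
ft_force: [0.0, -0.0, -0.3]
grip_width: 0.0232
grip_force: 30.0
shift mm [ -2.2  -3.3 122.5] turn az 0.0 | after turn shift [ -2.2  -3.3 122.5] | pos [ 0.5299 -0.2347  0.154 ] yaw -0.029 tilt [-0.     0.001] w 0.0232 t 19.2
```

```bash
python3 -m pendant '[[[-0.002,-0.003,0.04,0,0,0,0.2],[0,0,0.035,0,0,0,0.2],[0,0,0.025,0,0,0,0.2],[0,0,0.012,0,0,0,0.2],[0,0,0.008,0,0,0,0.2]]]' && python3 -m pendant '[[[0,0,0.002,0,0,0,0.2],[0,0,0.001,0,0,0,0.2],[0,0,0,0,0,0,0.2],[0,0,0,0,0,0,0.42],[0,0,0,0,0,0,0.42]]]' && python3 -m pendant '[[[0,0,0,0,0,0,0.42],[0,0,-0.03,0,0,0,0.42],[0,0,-0.05,0,0,0,0.42],[0,0,-0.04,0,0,0,0.42],[0,0,0,0,0,0,0.6]]]'
python3 plan.py .434 .2068 .15 -.086
```

```text
time: 19.82
position: [0.5323, -0.2386, 0.0334]
tool_rot: [0.015, 1.0, -0.0, 0.0]
ft_force: [0.4, -0.7, 0.0]
grip_width: 0.0231
grip_force: 30.0
time: 20.45
position: [0.5321, -0.2396, 0.0309]
tool_rot: [0.016, 1.0, -0.0, 0.0]
ft_force: [-0.5, 0.6, 1.1]
grip_width: 0.0335
grip_force: 0.0
time: 21.08
position: [0.534, -0.2408, 0.1541]
tool_rot: [0.015, 1.0, -0.002, 0.003]
ft_force: [0.7, 0.1, 0.3]
grip_width: 0.0408
grip_force: 0.0
shift mm [113.8 444.3   1.3] turn az 3.2 | after turn shift [138.1 437.4   1.3] | pos [ 0.534  -0.2408  0.1541] yaw -0.031 tilt [ 0.007 -0.005] w 0.0408 t 21.07
```

```bash
python3 -m pendant '[[[0,0,0,0,0,3.2,0.6],[0.017,0.055,0,0,0,0,0.6],[0.017,0.055,0,0,0,0,0.6],[0.017,0.055,0,0,0,0,0.6],[0.017,0.055,0,0,0,0,0.6]]]' && python3 -m pendant '[[[0.017,0.055,0,0,0,0,0.6],[0.017,0.055,0,0,0,0,0.6],[0.017,0.055,0,0,0,0,0.6],[0.017,0.053,0,0,0,0,0.6],[0,0,0,0,0,0,0.6]]]' &&  python3 -m pendant '[[[0,0,0,0,0,0,0.6],[0,0,0,0,0,0,0.6],[0,0,0,0,0,0,0.6],[0,0,0,0,0,0,0.6],[0,0,0,0,0,0,0.6]]]'
python3 fork.py 220 .153 .434 .2068
```

```text
time: 21.7
position: [0.4818, -0.0126, 0.1494]
tool_rot: [0.044, 0.999, 0.0, -0.001]
ft_force: [0.4, 1.2, -1.4]
grip_width: 0.0521
grip_force: 0.0
time: 22.32
position: [0.432, 0.2116, 0.1494]
tool_rot: [0.04, 0.999, -0.0, -0.001]
ft_force: [0.1, 0.5, -0.2]
grip_width: 0.0524
grip_force: 0.0
time: 22.95
position: [0.4346, 0.2083, 0.1506]
tool_rot: [0.044, 0.999, 0.0, 0.0]
ft_force: [-0.2, -0.0, -0.0]
grip_width: 0.0518
grip_force: 0.0
bright length 0.1557 (full less foot) tine width 0.0245 stem end at -0.0027 yoke starts 0.0471
origin [0.3777 0.2107] yaw -0.089
shift mm [ 54.8  -2.7 137.1] turn az 0.1 | after turn shift [ 54.8  -2.8 137.1] | pos [0.4345 0.2084 0.1506] yaw -0.087 tilt [0. 0.] w 0.0523 t 23.0
```

View pics/w220.png

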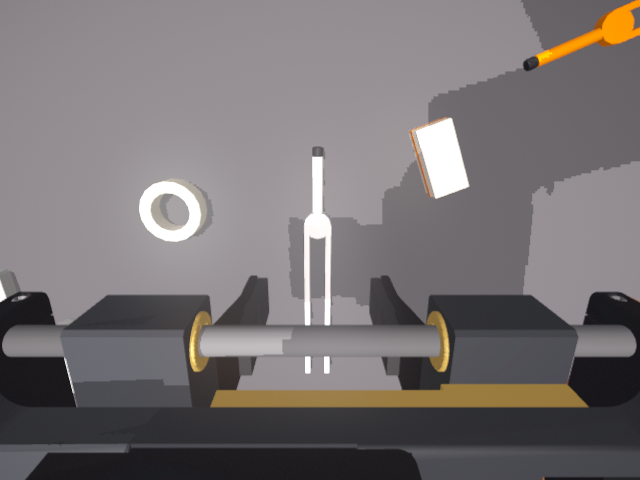

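The 220 tines are hidden below row 325, while the stem end and yoke at (318,225) are visible. The correction is +55.6 mm, so the tool is about over the yoke.

```bash
python3 -m pendant '[[[-0.001,-0.003,0.040,0,0,0,0.6],[0,0,0.040,0,0,0,0.6],[0,0,0.030,0,0,0,0.6],[0,0,0.016,0,0,0,0.6],[0,0,0.010,0,0,0,0.6]]]' 40 && python3 -m pendant '[[[0,0,0,0,0,0,0.6],[0,0,0,0,0,0,0.2],[0,0,0,0,0,0,0.2],[0,0,0,0,0,0,0.2],[0,0,0,0,0,0,0.2]]]' 40 && python3 -m pendant '[[[0,0,-0.01,0,0,0,0.2],[0,0,-0.02,0,0,0,0.2],[0,0,-0.04,0,0,0,0.2],[0,0,-0.05,0,0,0,0.2],[0,0,-0.02,0,0,0,0.2]]]'
python3 plan.py .530 -.294 .15 -.03
```

```text
time: 23.62
position: [0.435, 0.2056, 0.0137]
tool_rot: [0.043, 0.999, -0.0, -0.0]
ft_force: [1.1, -0.8, 0.6]
grip_width: 0.0518
grip_force: 0.0
time: 24.25
position: [0.4354, 0.2057, 0.0149]
tool_rot: [0.043, 0.999, 0.0, 0.0]
ft_force: [-0.5, 1.0, 2.6]
grip_width: 0.0235
grip_force: 40.0
time: 24.88
position: [0.4361, 0.2059, 0.1577]
tool_rot: [0.043, 0.999, 0.001, 0.002]
ft_force: [0.7, -0.7, -1.0]
grip_width: 0.0227
grip_force: 40.0
shift mm [-136.8 -489.9    7.6] turn az -3.2 | after turn shift [-108.8 -496.8    7.6] | pos [0.4361 0.2059 0.1577] yaw -0.087 tilt [0.005 0.001] w 0.0227 t 24.88
```

```bash
python3 -m pendant '[[[0,0,0,0,0,-3.2,0.2],[-0.012,-0.055,0,0,0,0,0.2],[-0.012,-0.055,0,0,0,0,0.2],[-0.012,-0.055,0,0,0,0,0.2],[-0.012,-0.055,0,0,0,0,0.2]]]' && python3 -m pendant '[[[-0.012,-0.055,0,0,0,0,0.2],[-0.012,-0.055,0,0,0,0,0.2],[-0.012,-0.055,0,0,0,0,0.2],[-0.012,-0.055,0,0,0,0,0.2],[-0.012,-0.055,0,0,0,0,0.2]]]' && python3 -m pendant '[[[0,0,0,0,0,0,0.2],[0,0,0,0,0,0,0.2],[0,0,0,0,0,0,0.2],[0,0,0,0,0,0,0.2],[0,0,0,0,0,0,0.2]]]'
python3 - <<'E'
from h import *; from plan import plan; from rig import *; import pickle
plan(.530,-.294,.032,-.03)
o=get_obs(); c=camera('wrist'); pickle.dump((o,c),open('pics/l4.pkl','wb')); cv2.imwrite('pics/l4.png',c['img'][:,:,::-1])
E
```

```text
time: 25.5
position: [0.4762, -0.0174, 0.1551]
tool_rot: [0.015, 1.0, -0.0, 0.0]
ft_force: [0.4, 0.7, -1.3]
grip_width: 0.023
grip_force: 40.0
time: 26.12
position: [0.5275, -0.2941, 0.155]
tool_rot: [0.016, 1.0, 0.0, -0.0]
ft_force: [0.7, 0.7, -0.5]
grip_width: 0.023
grip_force: 40.0
time: 26.75
position: [0.5278, -0.2915, 0.1547]
tool_rot: [0.015, 1.0, 0.0, -0.0]
ft_force: [0.4, -0.8, 0.1]
grip_width: 0.0229
grip_force: 40.0
shift mm [ -2.2  -2.4 122.7] turn az 0.0 | after turn shift [ -2.2  -2.4 122.7] | pos [ 0.5278 -0.2915  0.1547] yaw -0.03 tilt [-0.  0.] w 0.0229 t 26.75
```

View pics/l4.png

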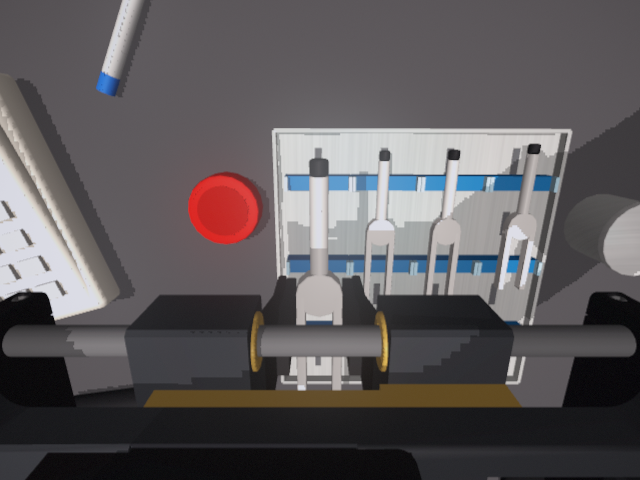

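The three forks are in lanes 1–3 (yokes at (522,225), (446,231), (380,231)), and the 220 hangs straight over lane 4 beside the pad. I lower it the same way.

```bash
python3 -m pendant '[[[-0.002,-0.002,0.04,0,0,0,0.2],[0,0,0.035,0,0,0,0.2],[0,0,0.025,0,0,0,0.2],[0,0,0.012,0,0,0,0.2],[0,0,0.008,0,0,0,0.2]]]' && python3 -m pendant '[[[0,0,0.002,0,0,0,0.2],[0,0,0.001,0,0,0,0.2],[0,0,0,0,0,0,0.2],[0,0,0,0,0,0,0.42],[0,0,0,0,0,0,0.42]]]' && python3 -m pendant '[[[0,0,0,0,0,0,0.42],[0,0,-0.03,0,0,0,0.42],[0,0,-0.05,0,0,0,0.42],[0,0,-0.05,0,0,0,0.42],[0.06,0,0,0,0,0,0.6]]]' && python3 -m pendant '[[[0.06,0.02,-0.02,0,0,0,0.6],[0,0.055,0,0,0,0,0.6],[0,0.055,0,0,0,0,0.6],[0,0.055,0,0,0,0,0.6],[0,0.055,0,0,0,0,0.6]]]' && python3 -m pendant '[[[0,0.055,0,0,0,0,0.6],[0,0.055,0,0,0,0,0.6],[0,0.055,0,0,0,0,0.6],[0,0.05,0,0,0,0,0.6],[0,0,0,0,0,0,0.6]]]'
python3 - <<'E'
from h import *; from rig import *; import pickle
c=camera('top'); pickle.dump(c,open('pics/top1.pkl','wb'))
i=c['img'][120:270,310:490,::-1]; cv2.imwrite('pics/top1.png',cv2.resize(i,None,fx=4,fy=4,interpolation=cv2.INTER_CUBIC))
hsv=cv2.cvtColor(c['img'],cv2.COLOR_RGB2HSV); H,S,V=[hsv[...,k].astype(int) for k in range(3)]
for p in comps(((H<8)|(H>172))&(S>150)&(V>80),100):
    print('pad',ray(c,p,.025).mean(0).round(4))
s=camera('scene'); i=s['img'][170:270,150:310,::-1]; cv2.imwrite('pics/scene1.png',cv2.resize(i,None,fx=5,fy=5,interpolation=cv2.INTER_CUBIC))
E
```

```text
time: 27.42
position: [0.53, -0.2946, 0.0343]
tool_rot: [0.015, 1.0, -0.0, 0.0]
ft_force: [-0.2, 0.3, -0.5]
grip_width: 0.0231
grip_force: 40.0
time: 28.05
position: [0.5299, -0.2947, 0.0319]
tool_rot: [0.015, 1.0, -0.0, 0.0]
ft_force: [0.4, 0.0, 0.3]
grip_width: 0.0339
grip_force: 0.0
time: 28.68
position: [0.4754, -0.2969, 0.1665]
tool_rot: [0.014, 1.0, -0.006, 0.006]
ft_force: [-1.0, -2.3, -0.1]
grip_width: 0.0409
grip_force: 0.0
time: 29.3
position: [0.4206, -0.0508, 0.1807]
tool_rot: [0.016, 1.0, -0.0, 0.001]
ft_force: [1.7, 0.1, 0.8]
grip_width: 0.0522
grip_force: 0.0
time: 29.92
position: [0.427, 0.1656, 0.1806]
tool_rot: [0.012, 1.0, 0.0, 0.001]
ft_force: [-0.5, 0.1, 0.1]
grip_width: 0.0521
grip_force: 0.0
pad [ 0.5095 -0.3693]
```

View pics/top1.png

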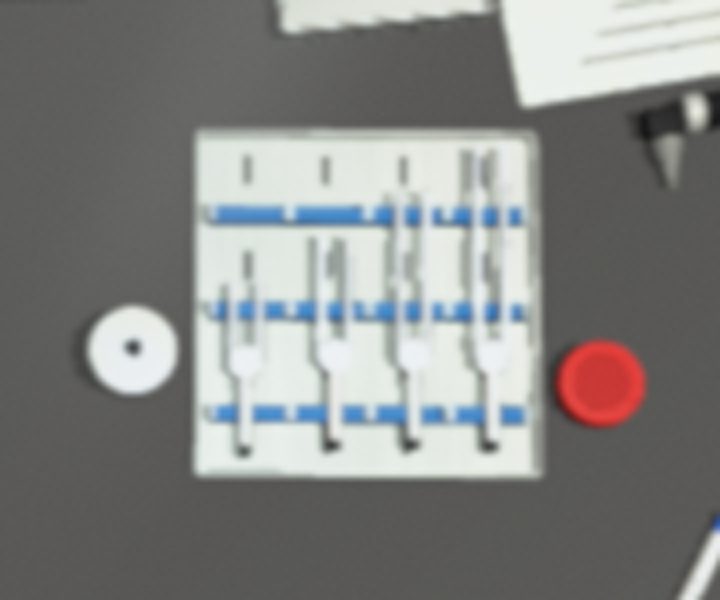

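View pics/scene1.png

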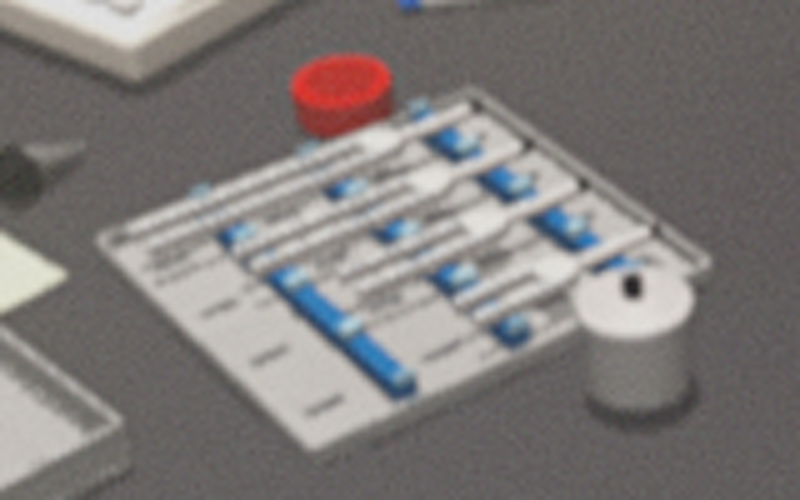

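The top view shows all four forks centred in their lanes, with yokes at crop (245,362), (333,352), (412,354) and (490,355). Each is within about 5 mm of midway between the saddle rows at y=310 and y=413. The scene view shows them flat on the saddles, and the pad has not moved. Handing in.

```bash
python3 -c "from rig import hand_in; print(hand_in())"
```

```text
the job is handed in; nothing more can be done
None
```

The job is handed in at about 30 s with no verdict returned: all four forks lie flat and released in their lanes, the 220 mm in lane 4 beside the pad down to the 125 mm in lane 1 beside the jar; the pad measured unmoved, the jar looked in place, and nothing else was touched.

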